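Clamp the olive jar in the one-handed jar holder and loosen its lid

TASK

Stand the olive jar between the two V jaws of the jar clamp and push the sliding jaw up by its paddle until the jar has settled fully home and centred against both faces of the far V and stays firmly gripped when you let go of the paddle; it is glass, so do not force it. Then turn the steel lid anticlockwise about a fifth of a turn to loosen it and let go, leaving the jar upright in the clamp and the things standing around undisturbed.

Things in the scene. Friction and masses are not known exactly. Their poses are not given: they have to be found in the camera images.
- clamp_stand: One-handed jar clamp, fixed to the worktop by suction feet: wooden board 140 (x) by 264 mm (y), deck 22 mm above the worktop. Origin: centre of the underside. Towards its +y end the far white 90 degree V, open to -y, rubber-ribbed; a sliding V jaw faces it, both on the line x = 0, tops at 74 mm. Steel rods along y at x = +-52 mm, 36 mm above the worktop. Beyond the far V: thumb nuts.
- carriage (a joint): Travel (m) of the sliding jaw's carriage along the clamp's +y, towards the far V: 0 fully back, stop 0.052. The far V is locked by two thumb nuts at a setting that is not measured: a jar is home when its axis is 28 to 40 mm from the clamp's origin along +y, and the jaw then meets it at 0.030 to 0.042. A brake resists travel with about 10 N.
- paddle (a point): Centre of the upright white push paddle (grey top edge) on the carriage, 92 mm above the worktop. 50 mm wide along the clamp's x, 14 mm thick along its y (17 mm at the grey edge), top 107 mm above the worktop. Push it along the clamp's +y from behind, with the 10 N of the brake plus the squeeze wanted on the jar; behind it nothing on the board is higher than 50 mm. Axes as the clamp's.
- jaw: The sliding V jaw (white, black rubber ribs, top 74 mm above the worktop) on rubber buffers on the carriage, which give about 1 mm per 8 N. Origin: at deck height, where the axis of a jar touching both of its faces stands. A squeeze of 5 N or more holds the jar firmly, more than 18 N cracks the glass; with the paddle let go the brake keeps at most 10 N of it.
- olive_jar: Small clear glass jar of green olives with a plain paper band and a flat steel screw lid: 62 mm diameter, 100 mm tall with lid, 0.35 kg. Origin: centre of the underside. Round, so its yaw does not matter.
- lid (a joint): Angle in rad of the jar's lid, 0 screwed tight, growing as it is turned anticlockwise seen from above; stop at 1.4. It takes about 0.22 N m to turn and stays where it is left; a jar standing free just turns along with it.
- lid_top (a point): Centre of the lid's top, 100 mm above the jar's underside. The lid is 58 mm in diameter and 16 mm tall, with a knurled edge.
- pea_tin: Bystander: food tin, 58 mm diameter, 72 mm tall, origin centre of underside.
- spice_jar: Bystander: narrow spice jar with a red cap, 45 mm diameter, 106 mm tall, origin centre of underside.
- tea_box: Bystander: red carton of tea bags, 69 x 133 mm, 66 mm tall, origin centre of underside.

How it is judged:
On the way, in this order (a step that is already met when the one before it is completed fails the run):
1. the jar is settled centred between the far V and the jaw, and the clamp squeezes it by itself, the robot touching neither (distance between olive_jar and jaw below 0.0025 m and contact force between jaw and olive_jar above 5 N and contact force between each of the arm, the fingers and clamp_stand below 0.5 N and contact force between each of the arm, the fingers and olive_jar below 0.5 N), for 0.3 s.
2. the lid is turned loose (value of joint lid above 1 rad), for 0.2 s.
At the end, for the whole second after the job is handed in: The lid is turned at least 1.0 rad loose; the jar stands on the deck, upright (within 0.06 rad) and at rest, centred in the V jaws (the centre of its underside within 2.5 mm of the jaw's origin) and squeezed against the far V by the jaw with more than 5 N (value of joint lid above 1 rad and distance between olive_jar and jaw below 0.0025 m and contact force between jaw and olive_jar above 5 N and angle between olive_jar's own z axis and vertical below 0.06 rad and linear speed of olive_jar below 0.01 m/s); the robot touches nothing.
It fails at once if the jaw presses the glass with more than 18 N (contact force between jaw and olive_jar above 18 N).
It fails at once if the jar is tipped (angle between olive_jar's own z axis and vertical above 0.35 rad).
It fails at once if a bystander is moved more than 20 mm (distance of any of pea_tin, spice_jar, tea_box from where it was at the start of the episode above 0.02 m).
It also fails if it takes over 64 s, if anything falls off the work surface, if the arm or the gripper's body presses on something with over 40 N, if the wrist force passes 120 N, or if a joint passes its speed limit or range.

ROBOT

A 7-joint arm with a two-finger parallel gripper is mounted at the origin on a cart in front of the work surface, level with it; the furniture and walls round the work are solid. World frame = base frame: x ahead of the robot, y to its left, z up, the work surface at z = 0. Lengths are in m, angles in rad, forces in N, time in s.
With the tool pointing down it reaches from about 0.4 to 0.85 m from the base axis. Payload 10.4 kg.
Tool frame: the origin (TCP) lies between the finger pads; the fingertips stand 17 mm ahead of it and the grasp point (between the pads) lies 2 mm behind it; z points along the fingers, y is the line along which they close (so a half turn about z gives the same grasp; the last joint's range is limited). The gripper opens to 85 mm and grips with 20 to 120 N. Pads are 22 mm wide; open, the fingers measure 114 mm over their backs; the gripper's body (76 mm by 85 mm) begins 54 mm behind the grasp point. The pads swing forward as they close: fully open they stand 13 mm farther back than shut.
Start: joints at [1.107, 0.332, -0.065, 1.46, 0.022, 1.35, -0.088], TCP at [0.267, -0.565, 0.248] pointing down, gripper open.
Joint ranges: [-2.6, 2.6], [-0.5, 2.12], [-1.47, 1.34], [0.16, 2.42], [-1.27, 4.41], [0.06, 2.06], [-2.6, 2.6]. Speed limits (rad/s): [2.22, 2.22, 2.79, 2.79, 3.14, 3.14, 3.14].

INTERFACE

Orientations are given as a unit quaternion [x, y, z, w].
In Python, from workcell import readout, imaging, manip gives the robot as it stands. The module is installed in compiled form; this text tells all that it offers.
- The arm moves only by the shell command python3 -m crank 'ROWS' [OPENING] [FORCE]. ROWS is JSON, a list of rows, each a list of 4 numbers: the shift along the tool's x, y, z as a fraction of full scale, then the turn about the tool's z as a fraction of full scale. In form: [[x, y, z, yaw], ...]. A call has 1 to 5 rows; each row is the pose to reach, as a shift and turn from the pose commanded when the call began, along the tool's axes at that moment; what a row does not reach only later rows make up. Full scale, the value 1, is 400 mm for a shift and 60 degrees for a turn. A row lasts 1/12 s, in which the tool goes at most 41.7 mm and 7.16 degrees, less where a joint would pass 70% of its speed; a pose out of reach is approached as far as the arm can. A call with a number of a shift or a turn outside -1 to 1 is refused whole. A call with a gripper value outside its range is refused whole. OPENING is the gripper command: -1 is shut, 1 is fully open, values between are in proportion, set as the call begins (- or left out, the last holds). The fingers move at their own pace and stop on an object; FORCE is the grip in N (left out, the last holds). Time passes only in rows, so rows that repeat a pose let the fingers close. It gives the time, the measured TCP pose, the force, the opening and the grip force at its end, in the units of the state.
- readout.get_obs(): the state, without advancing time (a new reading comes with each control period).
- imaging.camera(name): name is "scene" or "top" or "wrist"; returns a dict with "color" (384x512x3 uint8, red, green, blue), "fx", "fy", "cx", "cy" (pixels), "rvec" (rotation vector, rad) and "tvec" (3), from world to camera coordinates, as OpenCV has them. Camera axes: x right, y down, z forward; pixel columns grow to the right and rows downward; lengths in m; the calibration is good to about 2 mm. The wrist camera is an equidistant fisheye: a pixel r from the principal point sees the ray r / f radians off the axis. A picture is of the moment at which its call begins. There is no depth.
- manip.hand_in(): hands the job in; it is judged then, once.
The state is a dict: "clock": time; "joint_pos": joint angles; "joint_velocities": joint speeds; "tau": joint torques, N m; "position": TCP position; "ee_rot": TCP orientation; "ft_force": force on the tool from outside, world axes, zero at the start; "torque": the same for the moment, N m; "grip_width": opening from 0.0 (shut) to 1.0 (fully open); "grasp_force": force on a finger pad.
Only numpy, scipy, OpenCV 4.12 (cv2) and the standard library are available. Lean on these libraries where they do the work, as an engineer would, in place of code of your own. Each camera call takes 0.05 s, during which the arm holds its last target. There are 200 camera calls.

## Working session

There is one attempt and no reset: what is moved stays moved. The work goes in short steps, Python scripts to look and compute and a shell command to move; the robot and the scene stay as the last step left them, time stands still between calls to the robot, and variables do not carry over. Pictures are saved under pics/ and viewed, at most 10 in all, crops included, and the job is handed in when it is done.

```bash
mkdir -p pics
cat > h.py <<'E'
import numpy as np, cv2
from workcell import readout, imaging, manip
def grab(n,f):
    c=imaging.camera(n); cv2.imwrite('pics/'+f,cv2.cvtColor(c['color'],cv2.COLOR_RGB2BGR)); 
    np.save('pics/'+f+'.npy',c,allow_pickle=True); return c
def load(f): return np.load('pics/'+f+'.npy',allow_pickle=True).item()
def ray(c,u,v,fish=False):
    R=cv2.Rodrigues(np.array(c['rvec'],float))[0]; t=np.array(c['tvec'],float).ravel()
    a=np.array([(u-c['cx'])/c['fx'],(v-c['cy'])/c['fy']])
    if fish:
        r=np.linalg.norm(a); d=np.r_[a/r*np.sin(r),np.cos(r)] if r>0 else np.array([0,0,1.])
    else: d=np.r_[a,1]
    return -R.T@t, R.T@d
def onz(c,u,v,z,fish=False):
    o,d=ray(c,u,v,fish); return o+d*(z-o[2])/d[2]
E
python3 - <<'E'
from h import *
a=grab('scene','s1.png');b=grab('top','t1.png')
cv2.imwrite('pics/st1.png',np.vstack([cv2.imread('pics/s1.png'),cv2.imread('pics/t1.png')])[:, :] if 0 else cv2.resize(np.hstack([cv2.imread('pics/s1.png'),cv2.imread('pics/t1.png')]),(800,300)))
for c in(a,b): print(c['fx'],c['cx'],c['cy'],ray(c,c['cx'],c['cy']))
print(readout.get_obs())
E
```

```text
476.9591570246222 251.10778921048345 184.39121855252174 (array([-0.04213013,  0.72755025,  0.85665883]), array([ 0.50668786, -0.6063207 , -0.61289691]))
360.9808923065686 257.85886357254424 195.26376547822164 (array([0.44157142, 0.01522736, 1.21434152]), array([ 0.08712263, -0.00998263, -0.99614758]))
{'clock': 0.1, 'joint_pos': array([ 1.10739728,  0.33280092, -0.06473232,  1.46083949,  0.02158072,
        1.34990818, -0.08851017]), 'joint_velocities': array([ 2.86021655e-03, -4.21454556e-03, -2.71352038e-05, -1.99277720e-03,
        1.61858772e-03, -9.91836988e-04, -2.32671599e-04]), 'tau': array([ 1.30229488e-03, -6.26748347e+01,  4.89639805e-02, -3.92433822e+01,
        1.62153557e-02,  7.01894460e-03, -6.15478143e-05]), 'position': array([ 0.26655247, -0.56496585,  0.24760892]), 'ee_rot': array([ 9.75806164e-01,  2.18636530e-01, -1.51334794e-04, -6.12299234e-04]), 'ft_force': array([ 0.34710488,  0.37083028, -0.59895618]), 'torque': array([-0.0350431 ,  0.00840891, -0.01770597]), 'grasp_force': 0.0, 'grip_width': 1.0009612034299287}
```

View pics/t1.png

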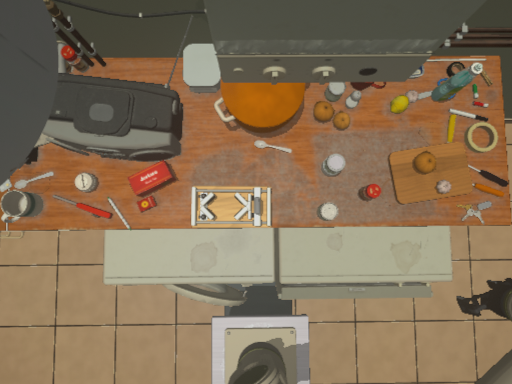

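View pics/s1.png

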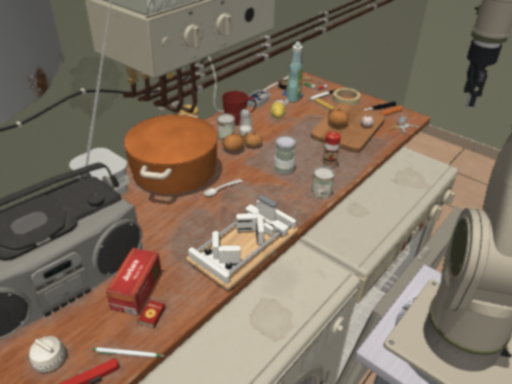

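Run:
```python
from h import *
s=cv2.imread('pics/s1.png');t=cv2.imread('pics/t1.png')
A=cv2.resize(s[120:310,170:360],(400,400),interpolation=3)
B=cv2.resize(t[140:240,180:280],(400,400),interpolation=3)
C=cv2.resize(t[140:240,300:400],(400,400),interpolation=3)
D=np.vstack([np.hstack([A,B])]);cv2.imwrite('pics/z1.png',D);cv2.imwrite('pics/z2.png',C)
c=load('t1.png')
print('deck corners',[onz(c,u,v,.022) for u,v in((192,187),(270,187),(270,226),(192,226))])
print('jar',onz(c,335,161,.1),'tin',onz(c,328,211,.072))
```

```text
deck corners [array([0.57545077, 0.22144358, 0.022     ]), array([ 0.57303654, -0.03735751,  0.022     ]), array([ 0.44389708, -0.03564351,  0.022     ]), array([0.44654174, 0.22072827, 0.022     ])]
jar [ 0.64441393 -0.23858594  0.1       ] tin [ 0.48928174 -0.21807196  0.072     ]
```

View pics/z1.png

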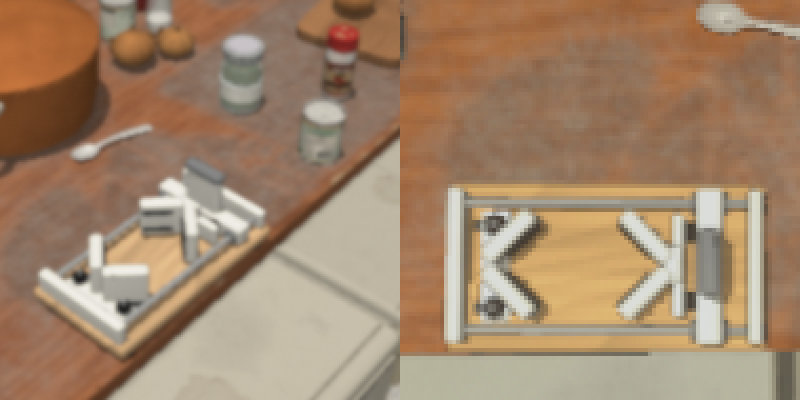

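View pics/z2.png

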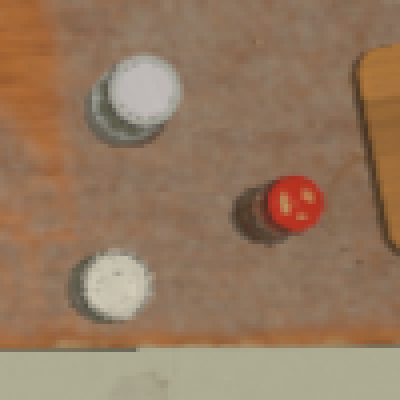

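The lid of the olive jar is at about (336,162) in the top view. The tin is at (328,211), the spice jar at (374,191), and the clamp is centred at (231,207). Its far V is on the left, so clamp +y is roughly world +y. The paddle's grey edge is at (257,206).

```bash
python3 -m crank '[[0.475,-0.133,0,0],[0.475,-0.133,0,0],[0.475,-0.133,0,0],[0.475,-0.133,0,0],[0.475,-0.133,0,0]]' 1
python3 -m crank '[[0.475,-0.133,0,0],[0.475,-0.133,0,0],[0.475,-0.133,0,0],[0.475,-0.133,0,0],[0.475,-0.133,0,0]]'
python3 -m crank '[[0.2375,-0.066,0,0.105],[0.2375,-0.066,0,0.21],[0.2375,-0.066,0,0.315],[0.2375,-0.066,0,0.42],[0.2375,-0.066,0,0.42]]'
python3 - <<'E'
from h import *
c=load('t1.png')
print(onz(c,336,162.5,.1),onz(c,231.4,206.9,.03),onz(c,257,205.75,.107),onz(c,373.7,191,.106))
w=grab('wrist','w1.png'); print(w['fx'],w['cx'],w['cy'],ray(w,w['cx'],w['cy'],True)); o=readout.get_obs(); print(o['position'],o['ee_rot'],o['ft_force'],o['joint_pos'],o['clock'])
E
```

```text
clock: 0.52
position: [0.4186, -0.4328, 0.2481]
ee_rot: [0.975, 0.22, 0.0, -0.001]
ft_force: [0.5, 0.2, -0.9]
grip_width: 1.002
grasp_force: 0.0
clock: 0.93
position: [0.5673, -0.3032, 0.2479]
ee_rot: [0.975, 0.22, 0.0, -0.001]
ft_force: [0.4, -0.6, -0.1]
grip_width: 1.003
grasp_force: 0.0
clock: 1.35
position: [0.6403, -0.2407, 0.2473]
ee_rot: [1.0, -0.001, -0.001, -0.0]
ft_force: [-0.5, -0.7, -0.4]
grip_width: 1.001
grasp_force: 0.0
[ 0.63963535 -0.24158425  0.1       ] [0.50764622 0.09059598 0.03      ] [0.50611345 0.0071027  0.107     ] [ 0.54833103 -0.35448825  0.106     ]
297.3186396354542 254.66804497646527 194.34488404023526 (array([ 0.71349789, -0.24148493,  0.37244824]), array([-0.28535096,  0.00163893, -0.95842169]))
[ 0.63960041 -0.24217314  0.247632  ] [ 9.99998397e-01  1.69459546e-03 -5.77500282e-04  4.16973953e-05] [-0.34219558 -0.89807629  0.20347642] [ 0.44271472  0.47408227 -0.21608165  1.27365222  0.09977361  1.40526485
 -1.33416606] 1.4
```

View pics/w1.png

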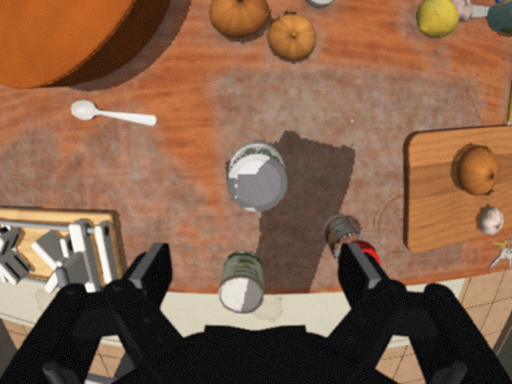

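The lid is at about (257,182), between the fingers, with the tin at (241,280) and the spice jar near (345,235).

Run:
```python
from h import *
w=load('w1.png'); print(onz(w,257.5,182,.1,True),onz(w,228.5,182,.1,True),onz(w,287,182,.1,True), onz(w,257.5,154,.1,True), onz(w,257.5,211,.1,True))
```

```text
[ 0.64455065 -0.24371322  0.1       ] [ 0.64461334 -0.21624303  0.1       ] [ 0.64456544 -0.27170497  0.1       ] [ 0.67129385 -0.24369471  0.1       ] [ 0.61546389 -0.24375052  0.1       ]
```

```bash
python3 -m crank '[[0.006,0.004,0.1,0],[0.006,0.004,0.2,0],[0.006,0.004,0.29,0],[0.006,0.004,0.37,0],[0.006,0.004,0.411,0]]'
python3 -m crank '[[0,0,0,0],[0,0,0,0],[0,0,0,0],[0,0,0,0],[0,0,0,0]]' -1 30
python3 -m crank '[[0,0,0,0],[0,0,0,0],[0,0,0,0]]'
```

```text
clock: 1.82
position: [0.6389, -0.2449, 0.0791]
ee_rot: [1.0, 0.002, -0.003, -0.001]
ft_force: [-0.9, -0.1, -0.5]
grip_width: 1.001
grasp_force: 0.0
clock: 2.23
position: [0.6425, -0.2446, 0.0854]
ee_rot: [1.0, 0.001, 0.001, 0.0]
ft_force: [-0.8, -0.2, -2.8]
grip_width: 0.667
grasp_force: 32.6
clock: 2.48
position: [0.6427, -0.2443, 0.0852]
ee_rot: [1.0, 0.001, 0.001, 0.0]
ft_force: [-1.0, 0.8, 4.2]
grip_width: 0.67
grasp_force: 33.2
```

```bash
python3 -m crank '[[0,0,-0.05,0],[0,0,-0.13,0],[0,0,-0.22,0],[0,0,-0.3,0],[0,0,-0.325,0]]'
python3 -m crank '[[-0.03,-0.08,0,0],[-0.07,-0.18,0,0],[-0.11,-0.28,0,0],[-0.15,-0.38,0,0],[-0.19,-0.48,0,0]]'
python3 -m crank '[[-0.04,-0.1,0,0],[-0.08,-0.2,0,0],[-0.12,-0.3,0,0],[-0.14,-0.36,0,0],[-0.149,-0.39,0,0]]'
python3 - <<'E'
from h import *
w=grab('wrist','w2.png');o=readout.get_obs(); print(o['position'],o['ee_rot'],o['ft_force'],o['joint_pos'],o['clock'],o['grip_width'])
t=grab('top','t2.png')
E
```

```text
clock: 2.9
position: [0.6437, -0.2446, 0.2197]
ee_rot: [1.0, 0.0, 0.003, 0.001]
ft_force: [0.8, -1.2, -2.8]
grip_width: 0.665
grasp_force: 34.0
clock: 3.32
position: [0.5663, -0.0558, 0.2127]
ee_rot: [1.0, 0.0, -0.001, 0.0]
ft_force: [1.1, 0.5, -2.2]
grip_width: 0.668
grasp_force: 34.0
clock: 3.73
position: [0.5058, 0.1035, 0.2133]
ee_rot: [1.0, 0.004, -0.001, -0.0]
ft_force: [0.3, 0.6, -3.8]
grip_width: 0.669
grasp_force: 34.1
[0.50594789 0.10400939 0.21332041] [ 9.99991973e-01  3.92209085e-03 -5.27787461e-04 -6.27162043e-04] [-0.62481727  2.37375736 -3.36703781] [ 0.11401755  0.14709015 -0.43874475  1.77303442  0.06434594  1.23648299
 -1.90469557] 3.7833 0.6643850071088517
```

View pics/w2.png

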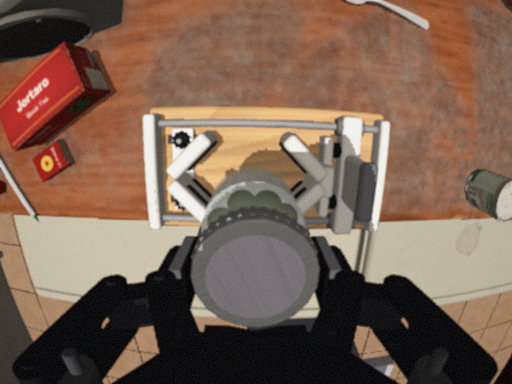

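Run:
```python
from h import *
s=cv2.imread('pics/w2.png');cv2.imwrite('pics/z3.png',cv2.resize(s[100:240,135:395],None,fx=3,fy=3,interpolation=cv2.INTER_CUBIC))
```

```text
(no output)
```

View pics/z3.png

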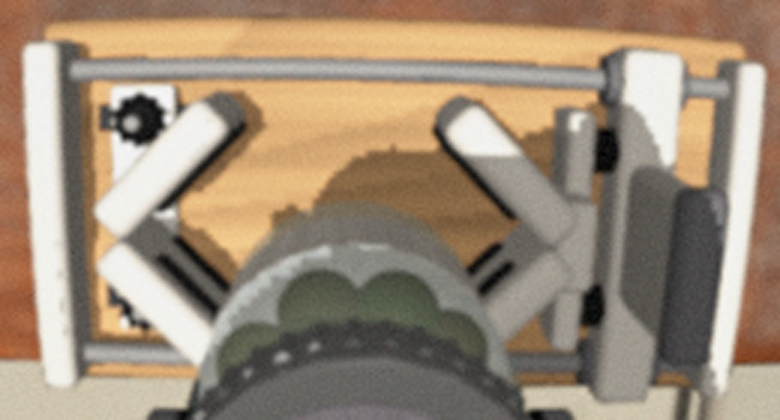

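Zoomed view, in crop pixels: the rods run (75,69)-(600,77) and (90,353)-(545,361). The V apexes are near (112,240) and (570,240), and the paddle edge runs (705,195)-(690,362).

Run:
```python
from h import *
w=load('w2.png')
P=lambda u,v,z: onz(w,135+(u+.5)/3-.5,100+(v+.5)/3-.5,z,True).round(4)
for n,a in dict(rodU=[(75,69,.036),(340,67,.036),(600,77,.036)],rodL=[(90,353,.036),(545,361,.036)],apexF=[(112,238,.074)],apexJ=[(572,240,.074)],farUpperArmEnd=[(207,94,.074),(243,112,.074)],jawUpperEnd=[(455,100,.074)],paddle=[(705,192,.107),(690,364,.107)],deckTL=[(48,25,.022)],deckTR=[(742,45,.022)]).items(): print(n,*[P(*q) for q in a])
```

```text
rodU [0.5662 0.2026 0.036 ] [0.565  0.1103 0.036 ] [0.5639 0.0209 0.036 ]
rodL [0.4612 0.204  0.036 ] [0.4597 0.0345 0.036 ]
apexF [0.5147 0.1808 0.074 ]
apexJ [0.515  0.0373 0.074 ]
farUpperArmEnd [0.5589 0.149  0.074 ] [0.5534 0.1382 0.074 ]
jawUpperEnd [0.5573 0.0753 0.074 ]
paddle [0.5373 0.0077 0.107 ] [0.4863 0.0063 0.107 ]
deckTL [0.5823 0.2173 0.022 ]
deckTR [ 0.5786 -0.0386  0.022 ]
```

```bash
python3 -m crank '[[0.0125,0,0,0],[0.0125,0,0.06,0],[0.0125,0,0.13,0],[0.0125,0,0.2,0],[0.0125,0,0.25,0]]'
python3 -m crank '[[0,0,0.006,0],[0,0,0.009,0],[0,0,0.009,0],[0,0,0.009,0],[0,0,0.009,0]]'
```

```text
clock: 4.25
position: [0.5131, 0.096, 0.111]
ee_rot: [1.0, -0.001, -0.001, 0.001]
ft_force: [0.4, -0.1, -3.8]
grip_width: 0.67
grasp_force: 34.1
clock: 4.67
position: [0.514, 0.0983, 0.1115]
ee_rot: [1.0, 0.0, 0.001, -0.0]
ft_force: [0.8, 0.6, -4.0]
grip_width: 0.671
grasp_force: 34.1
```

```bash
python3 -m crank '[[0,0,0,0],[0,0,0,0],[0,0,0,0]]'
python3 - <<'E'
from h import *
w=grab('wrist','w3.png');cv2.imwrite('pics/z4.png',cv2.imread('pics/w3.png'));o=readout.get_obs();print(o['position'],o['ft_force'],o['torque'],o['tau'])
grab('top','t3.png'); grab('scene','s3.png')
s=cv2.imread('pics/s3.png')[170:310,170:330]; t=cv2.imread('pics/w3.png')
cv2.imwrite('pics/z4.png',np.hstack([cv2.resize(s,(457,400),interpolation=2),cv2.resize(t[60:300,150:350],(333,400),interpolation=2)]))
E
```

```text
clock: 4.92
position: [0.5134, 0.0985, 0.1107]
ee_rot: [1.0, 0.001, 0.0, 0.0]
ft_force: [0.3, -0.5, -3.2]
grip_width: 0.664
grasp_force: 34.1
[0.51328767 0.09850401 0.1105712 ] [ 0.3485299   0.24875824 -3.95142211] [-0.02939301  0.04303272  0.02548567] [ 2.69435509e-02 -5.21004510e+01 -3.62951115e+00 -3.55734622e+01
  1.61375751e-02 -2.46547439e-03  1.91710649e-03]
```

View pics/z4.png

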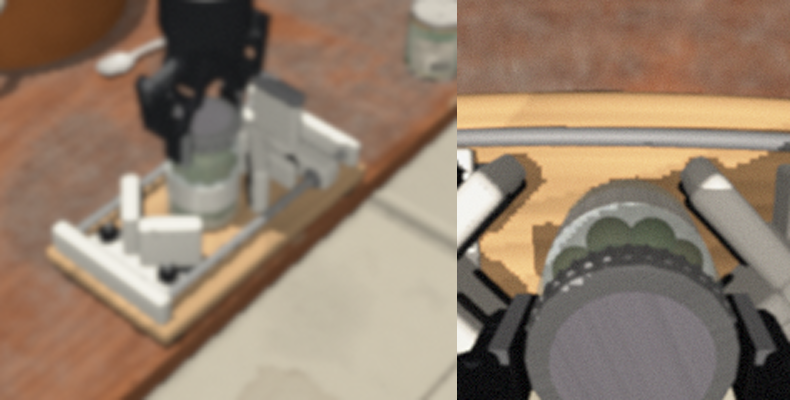

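```bash
python3 -m crank '[[-0.005,0,0.004,0],[-0.005,-0.01,0.005,0],[-0.005,-0.02,0.005,0],[-0.005,-0.03,0.005,0],[-0.005,-0.04,0.005,0]]'
python3 -m crank '[[0,-0.003,0,0],[0,-0.006,0,0],[0,-0.006,0,0],[0,-0.006,0,0],[0,-0.006,0,0]]'
```

```text
clock: 5.48
position: [0.5112, 0.1153, 0.1083]
ee_rot: [1.0, 0.001, 0.0, -0.0]
ft_force: [0.4, -0.8, -2.9]
grip_width: 0.67
grasp_force: 34.1
clock: 5.9
position: [0.5112, 0.1167, 0.1083]
ee_rot: [1.0, 0.0, 0.0, 0.0]
ft_force: [0.2, 0.4, -4.2]
grip_width: 0.665
grasp_force: 34.1
```

```bash
python3 -m crank '[[0,-0.003,0,0],[0,-0.006,0,0],[0,-0.009,0,0],[0,-0.01,0,0],[0,-0.01,0,0]]'
python3 -m crank '[[0,-0.002,0,0],[0,-0.004,0,0],[0,-0.005,0,0],[0,-0.005,0,0]]'
python3 -m crank '[[0,-0.002,0,0],[0,-0.004,0,0],[0,-0.005,0,0],[0,-0.005,0,0]]'
```

```text
clock: 6.32
position: [0.5112, 0.1211, 0.1083]
ee_rot: [1.0, 0.001, 0.0, -0.0]
ft_force: [-0.0, -0.9, -3.3]
grip_width: 0.667
grasp_force: 34.1
clock: 6.65
position: [0.5112, 0.123, 0.1083]
ee_rot: [1.0, 0.001, 0.0, -0.0]
ft_force: [0.3, -0.3, -3.7]
grip_width: 0.666
grasp_force: 34.1
clock: 6.98
position: [0.5112, 0.125, 0.1083]
ee_rot: [1.0, 0.001, 0.0, 0.0]
ft_force: [0.4, 0.4, -3.7]
grip_width: 0.667
grasp_force: 34.1
```

```bash
for i in 1; do python3 -m crank '[[0,-0.0025,0,0],[0,-0.005,0,0],[0,-0.005,0,0]]'; python3 -m crank '[[0,-0.0025,0,0],[0,-0.0025,0,0]]'; python3 -m crank '[[0,-0.0025,0,0],[0,-0.0025,0,0]]'; done | grep -E 'pos|ft_'
```

```text
position: [0.5111, 0.1272, 0.1083]
ft_force: [0.4, -0.2, -3.5]
position: [0.5112, 0.1281, 0.1083]
ft_force: [0.7, -0.3, -3.7]
position: [0.5112, 0.1286, 0.1083]
ft_force: [0.8, -2.2, -2.6]
```

```bash
for i in 1; do python3 -m crank '[[0,-0.002,0,0],[0,-0.002,0,0],[0,-0.002,0,0]]'; python3 -m crank '[[0,-0.002,0,0],[0,-0.002,0,0],[0,-0.002,0,0]]';  done | grep -E 'pos|ft_|rot'; python3 -c "
from workcell import readout as r;o=r.get_obs();print(o['torque'],o['position'])"
```

```text
position: [0.5112, 0.129, 0.1083]
ee_rot: [1.0, 0.0, -0.0, 0.0]
ft_force: [0.0, -4.8, -1.6]
position: [0.5113, 0.1294, 0.1083]
ee_rot: [1.0, 0.0, -0.0, 0.001]
ft_force: [-0.3, -5.9, -0.7]
[-1.76114387  0.04323254  0.02159037] [0.51131338 0.12936624 0.10834069]
```

```bash
python3 -m crank '[[0,0.003,0,0],[0,0.003,0.0015,0],[0,0.003,0.003,0],[0,0.003,0.003,0]]';python3 -m crank '[[0,0,0,0],[0,0,0,0],[0,0,0,0],[0,0,0,0],[0,0,0,0]]' 1; python3 -m crank '[[0,0,-0.02,0],[0,0,-0.08,0],[0,0,-0.16,0],[0,0,-0.22,0],[0,0,-0.25,0]]'
python3 - <<'E'
from h import *
w=grab('wrist','w4.png');o=readout.get_obs();print(o['position'],o['ft_force'],o['torque'])
t=grab('top','t4.png')
T=t['color'];cv2.imwrite('pics/z5.png',np.hstack([cv2.cvtColor(w['color'],4)[120:384,100:400],cv2.resize(cv2.cvtColor(T,4)[180:235,180:285],(504,264),interpolation=2)]))
E
```

```text
clock: 8.4
position: [0.5114, 0.1291, 0.1073]
ee_rot: [1.0, 0.0, 0.0, 0.0]
ft_force: [-0.2, -5.7, 0.5]
grip_width: 0.668
grasp_force: 34.3
clock: 8.82
position: [0.5112, 0.1298, 0.1072]
ee_rot: [1.0, 0.001, 0.0, -0.0]
ft_force: [-0.2, 0.1, 0.1]
grip_width: 1.0
grasp_force: 0.0
clock: 9.23
position: [0.5123, 0.1299, 0.211]
ee_rot: [1.0, 0.001, 0.002, -0.001]
ft_force: [0.0, 0.5, 0.5]
grip_width: 0.997
grasp_force: 0.0
[0.51278572 0.13002469 0.21194368] [1.34348508 0.58240862 2.23479363] [0.03724764 0.00230436 0.01129065]
```

View pics/z5.png

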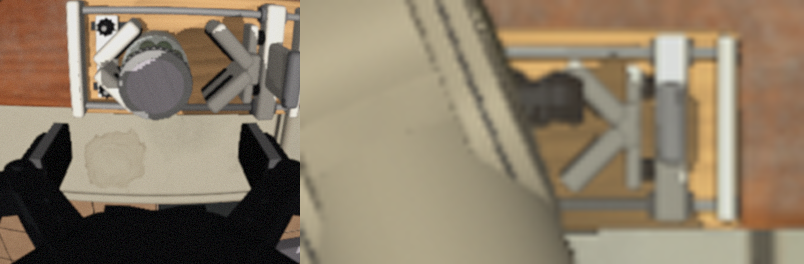

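```bash
python3 -m crank '[[0,0.09,0,0],[0,0.19,0,0],[0,0.29,0,0],[0,0.38,0,0],[0,0.43,0,0]]' -1 30; python3 -m crank '[[0,0,0.03,0],[0,0,0.11,0],[0,0,0.19,0],[0,0,0.25,0],[0,0,0.27,0]]';python3 -m crank '[[0,0,0,0],[0,0,0,0],[0,0,0,0]]'
```

```text
clock: 9.75
position: [0.5102, -0.0476, 0.2058]
ee_rot: [1.0, -0.002, -0.001, 0.001]
ft_force: [0.8, -0.2, 1.4]
grip_width: 0.3
grasp_force: 0.0
clock: 10.17
position: [0.5083, -0.0419, 0.0944]
ee_rot: [1.0, 0.001, -0.003, -0.0]
ft_force: [-0.9, 0.4, -0.4]
grip_width: -0.005
grasp_force: 0.0
clock: 10.42
position: [0.5123, -0.0424, 0.1005]
ee_rot: [1.0, 0.001, 0.001, 0.0]
ft_force: [0.6, -0.0, 0.1]
grip_width: -0.001
grasp_force: 0.0
```

```bash
for i in 1; do python3 -m crank '[[0,-0.01,0,0],[0,-0.02,0,0],[0,-0.03,0,0],[0,-0.04,0,0],[0,-0.05,0,0]]'; python3 -m crank '[[0,-0.01,0,0],[0,-0.02,0,0],[0,-0.03,0,0],[0,-0.03,0,0]]'; done | grep -E 'pos|ft_|rot'
```

```text
position: [0.5114, -0.022, 0.0994]
ee_rot: [1.0, 0.001, 0.0, 0.0]
ft_force: [0.5, 0.3, -0.8]
position: [0.5114, -0.0121, 0.0992]
ee_rot: [1.0, -0.0, 0.0, 0.001]
ft_force: [0.0, -5.9, 0.5]
```

```bash
for i in 1; do python3 -m crank '[[0,-0.006,0,0],[0,-0.012,0,0],[0,-0.018,0,0],[0,-0.024,0,0],[0,-0.03,0,0]]'; python3 -m crank '[[0,-0.006,0,0],[0,-0.012,0,0],[0,-0.018,0,0],[0,-0.024,0,0],[0,-0.024,0,0]]'; done | grep -E 'pos|ft_|rot'
```

```text
position: [0.5115, -0.0013, 0.0992]
ee_rot: [1.0, -0.001, 0.0, 0.002]
ft_force: [0.4, -11.2, 1.4]
position: [0.5116, 0.0088, 0.0992]
ee_rot: [1.0, -0.001, 0.0, 0.001]
ft_force: [1.4, -7.2, -0.0]
```

```bash
for i in 1; do python3 -m crank '[[0,-0.005,0,0],[0,-0.01,0,0],[0,-0.015,0,0],[0,-0.02,0,0],[0,-0.025,0,0]]'; python3 -m crank '[[0,-0.0025,0,0],[0,-0.005,0,0],[0,-0.0075,0,0],[0,-0.01,0,0]]'; done | grep -E 'pos|ft_|rot'
```

```text
position: [0.5117, 0.0182, 0.0992]
ee_rot: [1.0, -0.001, 0.0, 0.002]
ft_force: [2.3, -10.3, -0.3]
position: [0.5118, 0.0217, 0.0992]
ee_rot: [1.0, -0.001, 0.0, 0.002]
ft_force: [2.6, -13.3, 0.7]
```

```bash
for i in 1; do python3 -m crank '[[0,-0.002,0,0],[0,-0.004,0,0]]';python3 -m crank '[[0,-0.002,0,0],[0,-0.002,0,0]]'; python3 -m crank '[[0,-0.002,0,0],[0,-0.002,0,0]]'; done | grep -E 'pos|ft_'
```

```text
position: [0.5118, 0.0223, 0.0992]
ft_force: [1.6, -16.5, 1.0]
position: [0.5118, 0.0226, 0.0992]
ft_force: [1.4, -17.7, 2.1]
position: [0.5118, 0.0229, 0.0992]
ft_force: [1.2, -18.4, 2.1]
```

```bash
for i in 1; do python3 -m crank '[[0,-0.002,0,0],[0,-0.002,0,0]]';python3 -m crank '[[0,-0.002,0,0],[0,-0.002,0,0],[0,-0.002,0,0]]'; done | grep -E 'pos|ft_'
```

```text
position: [0.5118, 0.0231, 0.0993]
ft_force: [1.7, -20.8, 1.8]
position: [0.5118, 0.0234, 0.0993]
ft_force: [1.0, -21.9, 2.9]
```

```bash
python3 -m crank '[[0,0.01,0,0],[0,0.025,0,0],[0,0.05,0,0],[0,0.075,0,0],[0,0.09,0,0]]'; python3 -m crank '[[0,0,-0.05,0],[0,0,-0.13,0],[0,0,-0.21,0],[0,0,-0.27,0],[0,0,-0.27,0]]' 1
python3 - <<'E'
from h import *
w=grab('wrist','w6.png');o=readout.get_obs();print(o['position'],o['ft_force'],o['clock'])
t=grab('top','t6.png');s=grab('scene','s6.png')
b=lambda c:cv2.cvtColor(c['color'],4)
cv2.imwrite('pics/z6.png',np.hstack([b(w)[60:360,0:400],cv2.resize(b(s)[170:310,170:330],(343,300),interpolation=2)]))
E
```

```text
clock: 14.08
position: [0.5112, -0.0077, 0.099]
ee_rot: [1.0, 0.0, -0.0, 0.0]
ft_force: [-1.1, -0.2, -0.3]
grip_width: 0.003
grasp_force: 0.0
clock: 14.5
position: [0.5136, -0.0064, 0.2123]
ee_rot: [1.0, 0.0, 0.004, 0.0]
ft_force: [1.0, 0.5, 1.3]
grip_width: 0.705
grasp_force: 0.0
[ 0.51268327 -0.00646152  0.20971873] [-0.53189992  0.35172926 -1.19426348] 14.55
```

View pics/z6.png

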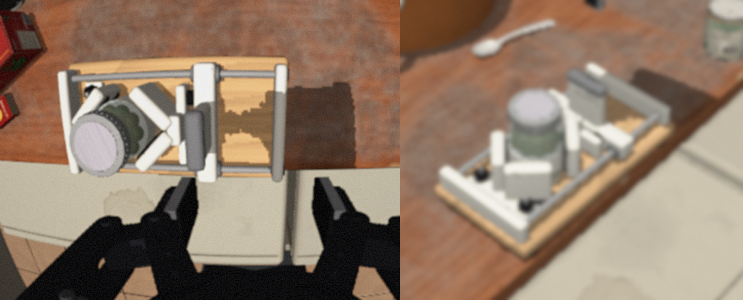

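```bash
python3 -m crank '[[0,-0.06,0,0],[0,-0.15,0,0],[0,-0.24,0,0],[0,-0.32,0,0],[0,-0.338,0,0]]' 1;python3 -m crank '[[0,0,0,0],[0,0,0,0],[0,0,0,0],[0,0,0,0],[0,0,0,0]]'
python3 - <<'E'
from h import *
w=grab('wrist','w7.png');o=readout.get_obs();print(o['position'],o['ft_force'],o['clock'])
for f in('w4.png','w7.png'):
    c=load(f);hsv=cv2.cvtColor(c['color'],cv2.COLOR_RGB2HSV)[120:250,180:330]
    print(f,hsv[205-120,255-180])
    rgb=c['color'][120:250,180:330].astype(int)
    m=((rgb[...,2]>=rgb[...,1]+2)&(rgb[...,2]>=rgb[...,0]-4)&(rgb.max(2)>80)).astype(np.uint8)
    m=cv2.morphologyEx(m,cv2.MORPH_OPEN,np.ones((5,5)))
    cs=cv2.findContours(m,0,2)[0]; k=max(cs,key=cv2.contourArea); e=cv2.minAreaRect(cv2.convexHull(k)); q,r=cv2.minEnclosingCircle(k)
    print(q,r,cv2.boundingRect(k),onz(c,q[0]+180,q[1]+120,.122,True))
cv2.imwrite('pics/z7.png',np.hstack([cv2.resize(cv2.cvtColor(load(f)['color'],4)[110:280,160:350],(400,358),interpolation=2) for f in('w4.png','w7.png')]))
E
```

```text
clock: 15.07
position: [0.5095, 0.1347, 0.2058]
ee_rot: [1.0, 0.004, -0.001, -0.001]
ft_force: [-0.5, 0.1, 0.2]
grip_width: 0.999
grasp_force: 0.0
clock: 15.48
position: [0.5113, 0.1275, 0.2069]
ee_rot: [1.0, -0.001, -0.0, 0.0]
ft_force: [0.4, -0.5, 0.2]
grip_width: 0.997
grasp_force: 0.0
[0.51130784 0.12778913 0.20702859] [ 0.28510193 -0.38216197 -0.55978343] 15.5333
w4.png [150  12 108]Traceback (most recent call last):
  File "<stdin>", line 9, in <module>
ValueError: max() iterable argument is empty
```

Run:
```python
from h import *
for f in('w4.png','w7.png'):
    c=load(f);img=cv2.GaussianBlur(c['color'],(5,5),0).astype(int)
    d=np.abs(img-img[205,255]).max(2)
    m=(d<22).astype(np.uint8); m=cv2.morphologyEx(m,cv2.MORPH_OPEN,np.ones((7,7)))
    n,l,st,ce=cv2.connectedComponentsWithStats(m); k=l[205,255]
    pts=np.argwhere(l==k)[:,::-1].astype(np.float32); q,r=cv2.minEnclosingCircle(pts)
    print(f,k,st[k],ce[k],q,r,onz(c,*ce[k],.122,True),onz(c,*q,.122,True))
    g=cv2.cvtColor(c['color'],cv2.COLOR_RGB2GRAY)
    H=cv2.HoughCircles(cv2.medianBlur(g,5)[130:290,170:340],cv2.HOUGH_GRADIENT,1,20,param1=80,param2=20,minRadius=30,maxRadius=50)
    print(None if H is None else [(h+[170,130,0],onz(c,h[0]+170,h[1]+130,.122,True)) for h in H[0][:3]])
```

```text
w4.png 3 [ 220  174   70   65 3200] [256.6309375 207.1325   ] (254.5, 205.0454559326172) 35.405250549316406 [0.51200974 0.1280588  0.122     ] [0.51368239 0.12968364 0.122     ]
[(array([294.5       , 185.5       ,  49.40000153]), array([0.5291086 , 0.09970849, 0.122     ])), (array([255.5       , 201.5       ,  38.29999924]), array([0.51651164, 0.1289292 , 0.122     ]))]
w7.png 2 [ 221  179   62   57 2749] [252.18479447 207.6995271 ] (251.4258575439453, 207.03997802734375) 33.50910568237305 [0.51161959 0.12876773 0.122     ] [0.51214174 0.12933271 0.122     ]
[(array([250.5, 204.5,  36. ]), array([0.51414373, 0.13001323, 0.122     ])), (array([226.5, 193.5,  40.5]), array([0.52270945, 0.14770529, 0.122     ]))]
```

```bash
python3 -m crank '[[0,-0.003,0.04,0],[0,-0.003,0.11,0],[0,-0.003,0.17,0],[0,-0.003,0.22,0],[0,-0.003,0.235,0]]'; python3 -m crank '[[0,0,0,0],[0,0,0,0],[0,0,0,0]]'; python3 -m crank '[[0,0,0,0],[0,0,0,0],[0,0,0,0],[0,0,0,0],[0,0,0,0]]' -1 25
```

```text
clock: 15.95
position: [0.5096, 0.129, 0.1101]
ee_rot: [1.0, 0.0, -0.002, 0.001]
ft_force: [-0.2, -0.8, -0.3]
grip_width: 1.0
grasp_force: 0.0
clock: 16.2
position: [0.5121, 0.1303, 0.1146]
ee_rot: [1.0, 0.0, 0.001, -0.0]
ft_force: [0.2, -0.1, -0.6]
grip_width: 1.005
grasp_force: 0.0
clock: 16.62
position: [0.5117, 0.1303, 0.1142]
ee_rot: [1.0, 0.0, 0.001, -0.0]
ft_force: [-1.6, -0.2, 5.4]
grip_width: 0.668
grasp_force: 25.7
```

```bash
python3 -m crank '[[0,0,0,-0.06],[0,0,0,-0.12],[0,0,0,-0.18],[0,0,0,-0.24],[0,0,0,-0.3]]' - 35; python3 -c "
from workcell import readout as r;o=r.get_obs();print(o['torque'],o['joint_pos'][6])"
```

```text
clock: 17.03
position: [0.5117, 0.1302, 0.1143]
ee_rot: [0.987, 0.158, 0.001, 0.0]
ft_force: [-2.4, -1.5, 6.8]
grip_width: 0.668
grasp_force: 35.9
[-0.13588846  0.40759443 -0.28698472] -1.705722328131171
```

```bash
for i in 1; do python3 -m crank '[[0,0,0,-0.06],[0,0,0,-0.12],[0,0,0,-0.18],[0,0,0,-0.24],[0,0,0,-0.3]]'; python3 -c "
from workcell import readout as r;o=r.get_obs();print(o['torque'])"; python3 -m crank '[[0,0,0,-0.06],[0,0,0,-0.12],[0,0,0,-0.18],[0,0,0,-0.24],[0,0,0,-0.3]]';python3 -c "
from workcell import readout as r;o=r.get_obs();print(o['torque'])"; python3 -m crank '[[0,0,0,-0.06],[0,0,0,-0.12],[0,0,0,-0.18],[0,0,0,-0.24],[0,0,0,-0.27]]'; done| grep -vE 'grip|clock'; python3 -c "
from workcell import readout as r;o=r.get_obs();print(o['torque'])"
```

```text
position: [0.5118, 0.1301, 0.1143]
ee_rot: [0.951, 0.311, 0.001, 0.0]
ft_force: [-1.8, -1.8, 6.7]
grasp_force: 35.8
[-0.2068347   0.46230606 -0.20331152]
position: [0.5118, 0.13, 0.1143]
ee_rot: [0.89, 0.456, 0.001, 0.0]
ft_force: [-1.5, -1.0, 5.9]
grasp_force: 35.8
[-0.19296769  0.39064929 -0.29110152]
position: [0.5118, 0.13, 0.1143]
ee_rot: [0.817, 0.577, 0.001, 0.001]
ft_force: [-1.9, -1.4, 6.1]
grasp_force: 35.8
[-0.20596478  0.37581583 -0.26761583]
```

```bash
python3 -m crank '[[0,0,0,-0.02],[0,0,0,-0.04],[0,0,0,-0.04],[0,0,0,-0.04],[0,0,0,-0.04]]'; python3 -m crank '[[0,0,0,0],[0,0,0,0],[0,0,0,0],[0,0,0,0],[0,0,0,0]]' 1; python3 -m crank '[[0,0,-0.03,0],[0,0,-0.1,0],[0,0,-0.16,0],[0,0,-0.21,0],[0,0,-0.235,0]]'; python3 -m crank '[[0,0,0,0.119],[0,0,0,0.238],[0,0,0,0.357],[0,0,0,0.476],[0,0,0,0.595]]'; python3 -m crank '[[0,0,0,0.119],[0,0,0,0.238],[0,0,0,0.357],[0,0,0,0.476],[0,0,0,0.595]]';python3 -m crank '[[0,0.003,0,0.02],[0,0.003,0,0.02],[0,0.003,0,0.02],[0,0.003,0,0.02]]'
python3 - <<'E'
from h import *
w=grab('wrist','w8.png');o=readout.get_obs();print(o['position'],o['ee_rot'],o['ft_force'],o['clock'])
G=lambda f:cv2.cvtColor(load(f)['color'],cv2.COLOR_RGB2GRAY).astype(np.float32)
a,b=G('w7.png'),G('w8.png')
for n,(x0,y0,x1,y1) in dict(board=(150,105,390,150),olives=(215,135,290,170),lid=(225,185,280,235),all=(140,100,400,240)).items():
    t=b[y0:y1,x0:x1]; R=cv2.matchTemplate(a[y0-8:y1+8,x0-8:x1+8],t,cv2.TM_CCOEFF_NORMED); _,v,_,l=cv2.minMaxLoc(R); print(n,v,l[0]-8,l[1]-8)
E
```

```text
clock: 18.7
position: [0.5119, 0.13, 0.1143]
ee_rot: [0.806, 0.592, 0.001, 0.001]
ft_force: [-1.0, -1.0, 7.1]
grip_width: 0.665
grasp_force: 35.9
clock: 19.12
position: [0.5111, 0.1301, 0.113]
ee_rot: [0.806, 0.592, -0.0, 0.0]
ft_force: [-0.6, -0.7, 0.1]
grip_width: 1.002
grasp_force: 0.0
clock: 19.53
position: [0.5121, 0.1307, 0.2106]
ee_rot: [0.806, 0.592, 0.002, 0.001]
ft_force: [1.1, 0.3, -0.2]
grip_width: 0.997
grasp_force: 0.0
clock: 19.95
position: [0.511, 0.1301, 0.2071]
ee_rot: [0.949, 0.314, -0.0, 0.0]
ft_force: [0.2, -0.9, -0.6]
grip_width: 0.999
grasp_force: 0.0
clock: 20.37
position: [0.5109, 0.1301, 0.2071]
ee_rot: [1.0, 0.008, -0.0, 0.0]
ft_force: [0.6, -0.1, -0.4]
grip_width: 0.997
grasp_force: 0.0
clock: 20.7
position: [0.5111, 0.1289, 0.2071]
ee_rot: [1.0, 0.002, -0.0, 0.0]
ft_force: [-0.4, -0.1, -0.6]
grip_width: 1.003
grasp_force: 0.0
[0.51115745 0.1289022  0.20708269] [ 9.99998621e-01  1.66011504e-03 -3.26006532e-05  2.04677396e-05] [ 0.10288778 -0.00948226  0.20545583] 20.75
board 0.9750489592552185 -2 0
olives 0.9836428761482239 -2 0
lid 0.9222943186759949 -1 0
all 0.9756324291229248 -1 0
```

```bash
python3 -c "
from workcell import manip;print(manip.hand_in())"
```

```text
the job is handed in; nothing more can be done
None
```

The job is handed in: the jar stands clamped against the far V after a paddle push to about 22 N (roughly 12 N on the glass), and the gripper turned the lid about 73° anticlockwise and let go. The before/after wrist images match, so the jar did not turn or shift, but the lid angle and the squeeze left by the brake are inferred, not measured, and `hand_in` returned no verdict.

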